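Set a straightedge against two locating pins and weigh it down

TASK

Take the straightedge by its black knob and, without lifting it off the jig, slide it until its front (graduated) edge bears on both red locating pins at once; keep it pressed against both with a few newtons for about half a second, but press gently, because the pins bend if pushed hard (keep under 9 N on either pin). Let go of it there, then stand the brass weight upright on the yellow disc of the straightedge so that it stays put, with the edge still touching both pins. Leave everything else where it is.

Things in the scene. Friction and masses are not known exactly. Their poses are not given: they have to be found in the camera images.
- jig: black jig plate with a green circuit panel let in flush, 280 (its x) x 320 (its y) x 14 mm, fixed to the table; origin at the centre of its underside, z up; its flat top is 14 mm above the table
- pin_left: red locating pin on the jig's +y half: upright cylinder, 16 mm diameter, 9 mm tall, standing rigidly on the jig's top; origin at the centre of its underside
- pin_right: the other red locating pin (jig's -y half), same size. The two pins stand 0.14 to 0.185 m apart, beyond the straightedge as seen from the robot
- straightedge: loose heavy-cored aluminium bar, 40 (x) x 240 (y, its length) x 10 mm (z), 0.35 to 0.7 kg (it drags on the jig with some 2 to 6 N as it slides, differently each time, and more if it is pressed down while held), lying flat on the jig; origin at the centre of its underside; its front edge, with black graduations, is the straight face 20 mm from the origin towards its own +x. It touches a pin when the pin's axis is 28 mm from the bar's middle line along the bar's +x
- knob (a point): centre of the black upright round knob at the middle of the bar: 24 mm diameter, from 10 to 46 mm above the bar's underside; this point is 28 mm above the underside. Held lightly, the bar can turn about the knob between the fingers
- disc (a point): centre of the yellow disc (34 mm diameter, flush) on the bar's top face, 75 mm from the knob towards the bar's own +y, 10 mm above the underside
- weight: loose brass cylinder, 32 mm diameter, 46 mm tall, about 0.28 kg, standing upright on the table; origin at the centre of its underside
- spool: bystander: steel solder spool, 52 mm across, 40 mm tall; origin at the centre of its underside
- tin: bystander: amber jar, 50 mm across, 45 mm tall; origin at the centre of its underside
- terminal: bystander: black terminal block, 30 x 45 x 22 mm; origin at the centre of its underside
- heatsink: bystander: finned aluminium heat sink, 24 x 30 x 16 mm, on the jig's far part; origin at the centre of its underside
- connector: bystander: blue connector, 16 x 36 x 10 mm, on the jig's far part; origin at the centre of its underside
There are look-alikes about, which are no part of the job. What is meant by the straightedge is not blue or turquoise, and is the larger of those in its own colour.

How it is judged:
On the way, in this order (a step that is already met when the one before it is completed fails the run):
1. the straightedge, flat on the jig, bears on both red pins at once (more than 1 N on each) (contact force between straightedge and pin_left above 1 N and contact force between straightedge and pin_right above 1 N and angle between straightedge's own z axis and vertical below 0.03 rad and x of pin_left in the frame of straightedge between 0.026 and 0.0295 m and y of pin_left in the frame of straightedge between -0.12 and 0.12 m and x of pin_right in the frame of straightedge between 0.026 and 0.0295 m and y of pin_right in the frame of straightedge between -0.12 and 0.12 m), for 0.3 s.
2. the weight stands released on the yellow disc (horizontal distance between weight and disc below 0.012 m and z of weight in the frame of straightedge between 0.008 and 0.012 m and angle between weight's own z axis and vertical below 0.08 rad and contact force between weight and the fingers below 0.1 N), for 0.2 s.
At the end, for the whole second after the job is handed in: The straightedge lies flat on the jig at rest, released, its front edge within 1.5 mm of both red pins (both within its length); the weight stands upright at rest on the bar, released, its centre within 12 mm of the yellow disc's centre (all of step 2 and x of pin_left in the frame of straightedge between 0.026 and 0.0295 m and y of pin_left in the frame of straightedge between -0.12 and 0.12 m and x of pin_right in the frame of straightedge between 0.026 and 0.0295 m and y of pin_right in the frame of straightedge between -0.12 and 0.12 m and angle between straightedge's own z axis and vertical below 0.02 rad and linear speed of each of straightedge, weight below 0.01 m/s); the robot touches nothing.
It fails at once if more than 9 N between the straightedge and a pin (contact force between straightedge and pin_left above 9 N or contact force between straightedge and pin_right above 9 N).
It fails at once if the straightedge lifted off the jig (more than 8 mm) (z of straightedge in the frame of jig above 0.022 m).
It fails at once if a bystander moved more than 15 mm (distance of any of spool, tin, terminal, heatsink, connector from where it was at the start of the episode above 0.015 m).
It also fails if it takes over 67 s, if anything falls off the work surface, if the arm or the gripper's body presses on something with over 40 N, if the wrist force passes 120 N, or if a joint passes its speed limit or range.

ROBOT

A 6-joint arm with a two-finger parallel gripper is mounted at the origin on the work surface. World frame = base frame: x ahead of the robot, y to its left, z up, the work surface at z = 0. Lengths are in m, angles in rad, forces in N, time in s.
With the tool pointing down it reaches from about 0.375 to 0.975 m from the base axis. Payload 3.8 kg.
Tool frame: the origin (TCP) lies between the finger pads; the fingertips stand 17 mm ahead of it and the grasp point (between the pads) lies 2 mm behind it (r.tips_ahead is the distance from the TCP to the fingertips, in m); z points along the fingers, y is the direction in which the jaws open and shut (so a half turn about z gives the same grasp; the last joint's range is limited). The gripper opens to 85 mm and grips with 20 to 120 N. Pads are 22 mm wide; open, the fingers measure 114 mm over their backs; the gripper's body (76 mm by 85 mm) begins 54 mm behind the grasp point. The pads swing forward as they close: fully open they stand 13 mm farther back than shut.
Start: joints at [-1.34, 0.264, 1.604, -0, 1.274, -0.037], TCP at [0.179, -0.651, 0.248] pointing down, gripper open.
Joint ranges: [-2.63, 2.63], [-0.94, 2.18], [0.31, 2.57], [-1.31, 4.45], [0, 2.66], [-2.55, 2.55]. Speed limits (rad/s): [2.57, 2.57, 3.14, 3.14, 3.14, 3.14].

INTERFACE

Orientations are given as a unit quaternion [w, x, y, z].
In Python, from rig import telemetry, viewer, r, spotter gives the robot as it stands.
- The arm moves only by the shell command python3 -m crank 'ROWS' [FORCE]. ROWS is JSON, one flat list of numbers, 7 for each row, row after row: the opening, from 0 (shut) to 1 (fully open), then the shift along the tool's x, y, z in cm, then the turn, a rotation vector about the tool's x, y, z in degrees. In form: [claw, tx, ty, tz, ax, ay, az, claw, tx, ty, tz, ax, ay, az, ...]. A call has 1 to 5 rows; each row shifts and turns the commanded pose from where the row before left it, along the tool's axes as they then stand; what a row does not reach is not made up. A row lasts 1/8 s, in which the tool goes at most 62.5 mm and 10.7 degrees, less where a joint would pass 70% of its speed; a pose out of reach is approached as far as the arm can. A call is refused whole if a number of a shift passes 6.25 or a number of a turn 10.7, either way. A call with a gripper value outside its range is refused whole. The fingers move at their own pace and stop on an object; FORCE is the grip in N (left out, the last holds). Time passes only in rows, so rows that do not move let the fingers close. It gives the time, the measured TCP pose, the force and the opening at its end, in the units of the state.
- telemetry.get_obs(): the state, without advancing time (a new reading comes with each control period).
- viewer.capture(name): name is "scene" or "side" or "wrist"; returns the picture (400x640x3 uint8, red, green, blue); there is no depth.
- viewer.camera_params(name): a dict with "fx", "fy", "cx", "cy" (pixels), "rvec" (rotation vector, rad) and "tvec" (3), from world to camera coordinates, as OpenCV has them. Camera axes: x right, y down, z forward; pixel columns grow to the right and rows downward; lengths in m; the calibration is good to about 2 mm. A picture is of the moment at which its call begins: read the wrist's pose just before it. camera_params takes no time and is no camera call; for the wrist camera it gives the pose at the moment of the call.
- r.hand_in(): hands the job in, once; it reports no verdict.
Trained networks look in the newest picture that a camera, given by its name, has taken for a name from the list of things; names that differ only in an ending like _2 or _b are one class to them, and where a whole thing is asked for, a point or a joint stands for the part that bears it (a point fixed in the world has none). Each returns a list of dicts, best first, with "p" (0 to 1); they miss things now and then, are a little off and sometimes report something else, mostly with a low value. They report only what shows in the picture. A call takes as long as a camera call. They do not tell look-alikes from the thing itself.
- spotter.spot_in(target, camera): "xyz" ([x, y, z] in m, in world coordinates, good to about 4 mm: the middle of the surface that is visible of it).
- spotter.regions_of(target, camera): "region" (400x640 bool, what is visible of it).
The state is a dict: "time_s": time; "joint_positions": joint angles; "qvel": joint speeds; "tau": joint torques, N m; "tool_pos": TCP position; "tcp_rot": TCP orientation; "wrist_force": force on the tool from outside, world axes, zero at the start; "wrist_torque": the same for the moment, N m; "gripper_width": opening from 0.0 (shut) to 1.0 (fully open).
Only numpy, scipy, OpenCV 4.12 (cv2) and the standard library are available. Lean on these libraries where they do the work, as an engineer would, in place of code of your own. Each camera call takes 0.05 s, during which the arm holds its last target. There are 200 camera calls.

## Working session

There is one attempt and no reset: what is moved stays moved. The work goes in short steps, Python scripts to look and compute and a shell command to move; the robot and the scene stay as the last step left them, time stands still between calls to the robot, and variables do not carry over. Pictures are saved under pics/ and viewed, about 8 in all and at most 12, crops included, and the job is handed in when it is done.

```bash
ls; mkdir -p pics; cat > h.py <<'E'
import numpy as np, cv2
from scipy.spatial.transform import Rotation as R
from rig import telemetry, viewer, r, spotter
def cam(n):
    c=viewer.camera_params(n); return np.array([[c['fx'],0,c['cx']],[0,c['fy'],c['cy']],[0,0,1.]]),np.array(c['rvec'],float),np.array(c['tvec'],float)
def ray(n,uv,z,c=None):
    K,rv,t=c or cam(n); M=cv2.Rodrigues(rv)[0]; o=-M.T@t
    uv=np.atleast_2d(uv).astype(float); d=(np.c_[uv,np.ones(len(uv))]@np.linalg.inv(K).T)@M
    return o+d*((z-o[2])/d[:,2])[:,None]
def proj(n,P,c=None):
    K,rv,t=c or cam(n); return cv2.projectPoints(np.atleast_2d(P).astype(float),rv,t,K,None)[0][:,0]
def snap(n,f,crop=None,s=1):
    a=viewer.capture(n); b=a if crop is None else a[crop[1]:crop[3],crop[0]:crop[2]]
    if s!=1:b=cv2.resize(b,None,fx=s,fy=s,interpolation=cv2.INTER_CUBIC)
    cv2.imwrite('pics/'+f,b[:,:,::-1]); return a
def st():
    o=telemetry.get_obs(); print('t',o['time_s'],'p',np.round(o['tool_pos'],4),'F',np.round(o['wrist_force'],2),'T',np.round(o['wrist_torque'],3),'g',round(o['gripper_width'],3))
    M=R.from_quat(np.roll(o['tcp_rot'],-1)).as_matrix(); print(np.round(M,3).tolist()); return o,M
E
python3 - <<'E'
from h import *
st()
snap('scene','a.png'); print(cam('scene'))
for n in ['straightedge','knob','disc','pin_left','weight','jig','heatsink','connector','spool','tin','terminal']:
    print(n,[(np.round(d['xyz'],4).tolist(),round(d['p'],2)) for d in spotter.spot_in(n,'scene')])
E
```

```text
pics
t 0.0 p [ 0.1784 -0.6502  0.247 ] F [-0.55  0.21  0.11] T [-0.019  0.017  0.003] g 1.0
[[0.964, 0.265, -0.001], [0.265, -0.964, 0.002], [0.0, -0.002, -1.0]]
(array([[480.93427618,   0.        , 330.52199668],
       [  0.        , 480.93427618, 197.73457734],
       [  0.        ,   0.        ,   1.        ]]), array([ 2.17262458,  0.56497174, -0.28901173]), array([-0.42826808, -0.09843144,  1.45359074]))
straightedge [([0.229, -0.271, 0.0112], 0.98), ([0.3038, 0.2371, 0.0145], 0.85), ([0.7068, 0.3146, 0.01], 0.68), ([0.5263, -0.0029, 0.0263], 0.57)]
knob [([0.3074, 0.2368, 0.0069], 0.75), ([0.2334, -0.2657, 0.0123], 0.71), ([0.5256, -0.0048, 0.0254], 0.62), ([0.7117, 0.3137, 0.0052], 0.62)]
disc [([0.3041, 0.2376, 0.009], 0.95), ([0.5279, -0.0038, 0.0262], 0.86), ([0.7097, 0.3153, 0.007], 0.66), ([0.2315, -0.269, 0.0085], 0.65)]
pin_left []
weight []
jig [([0.609, -0.0497, 0.0138], 0.95), ([0.5273, -0.0055, 0.0225], 0.26)]
heatsink [([0.5284, -0.0073, 0.0231], 0.24)]
connector [([0.6758, -0.1101, 0.0249], 0.42)]
spool [([0.4281, -0.3686, 0.043], 0.93)]
tin [([0.5688, 0.3206, 0.0302], 0.5), ([0.4303, -0.3675, 0.0434], 0.18)]
terminal [([0.4266, 0.3465, 0.021], 0.45)]
```

View pics/a.png

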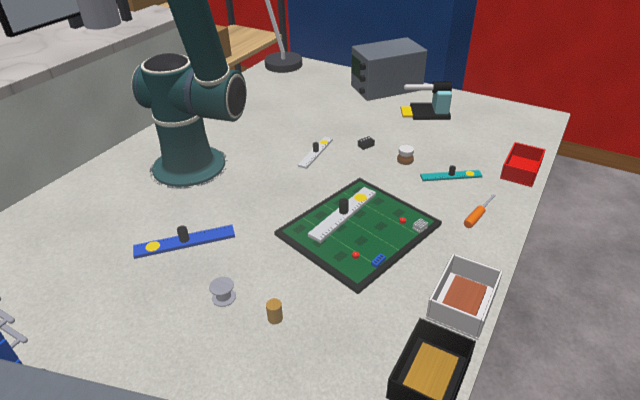

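The scene view shows the jig with the white bar: knob about (344,206), disc (361,198), red pins (403,220) and (355,255), and the weight at (274,311). The blue, turquoise and small white bars are look-alikes.

```bash
python3 - <<'E'
from h import *
print(np.round(ray('scene',[[361,198]],.024),3),np.round(ray('scene',[[403,220],[355,255]],.019),3),'weight',np.round(ray('scene',[[274,304]],.046),3))
print('knobtop',np.round(ray('scene',[[344,201]],.06),3))
a=snap('side','b.png');snap('wrist','c.png')
for c in ('side','wrist'):
  K,rv,t=cam(c);M=cv2.Rodrigues(rv)[0];print(c,np.round(-M.T@t,3),np.round(M.tolist(),3).tolist(),K[0])
for n in ['disc','knob','pin_left','weight']:
    print(n,[(np.round(d['xyz'],4).tolist(),round(d['p'],2)) for d in spotter.spot_in(n,'side')])
E
```

```text
[[0.542 0.077 0.024]] [[ 0.672  0.053  0.019]
 [ 0.623 -0.117  0.019]] weight [[ 0.556 -0.346  0.046]]
knobtop [[0.529 0.003 0.06 ]]
side [0.14  0.745 0.569] [[-0.913, -0.408, -0.02], [-0.206, 0.501, -0.84], [0.353, -0.763, -0.542]] [398.08484817   0.         313.58313257]
wrist [ 0.26  -0.629  0.375] [[0.263, -0.965, -0.001], [-0.912, -0.249, 0.327], [-0.315, -0.085, -0.945]] [290.68726969   0.         313.15678675]
disc [([0.5239, 0.0189, 0.0238], 0.96), ([0.2982, 0.2634, 0.0067], 0.92), ([0.2482, -0.2262, 0.0099], 0.67), ([0.7015, 0.3285, 0.0065], 0.56), ([0.711, 0.0548, 0.0244], 0.56)]
knob [([0.2497, -0.2247, 0.0092], 0.93), ([0.5244, 0.0135, 0.0245], 0.9), ([0.2957, 0.2618, 0.0076], 0.84), ([0.7057, 0.3265, 0.0019], 0.82)]
pin_left []
weight [([0.548, -0.3293, 0.0305], 0.56)]
```

View pics/b.png

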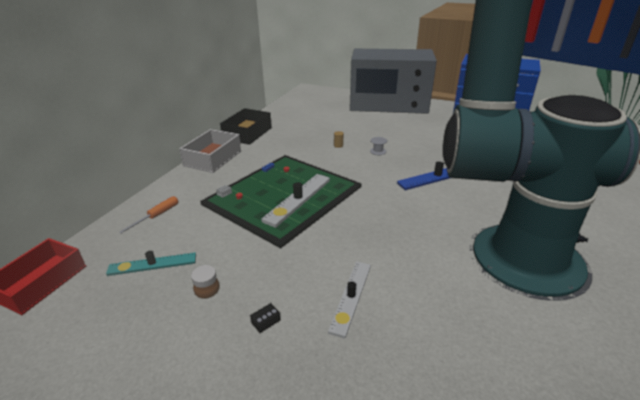

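The side view agrees: bar on the jig with its disc on the near (+y) side, and the weight at (339,139), roughly (0.55,-0.34). I'll move over the bar and turn the jaws across it.

```bash
A='4.26,-4.48,0,0,0,0'; 
python3 -m crank '[1,4.26,-4.48,0,0,0,0,1,4.26,-4.48,0,0,0,0,1,4.26,-4.48,0,0,0,0,1,4.26,-4.48,0,0,0,0,1,4.26,-4.48,0,0,0,0]'
python3 -m crank '[1,4.26,-4.48,0,0,0,0,1,4.26,-4.48,0,0,0,0,1,4.26,-4.48,0,0,0,0,1,4.26,-4.48,0,0,0,0,1,4.26,-4.48,0,0,0,0]'
python3 -m crank '[1,4.26,-4.48,0,0,0,0,1,4.26,-4.48,0,0,0,0,1,0,0,0,0,0,-10.7,1,0,0,0,0,0,-10.7,1,0,0,0,0,0,-10.7]'
python3 -m crank '[1,0,0,0,0,0,-10.7,1,0,0,0,0,0,-10.7,1,0,0,0,0,0,-10.7,1,0,0,0,0,0,0,1,0,0,0,0,0,0]'
python3 - <<'E'
from h import *
st()
snap('wrist','d.png')
E
```

```text
time_s: 1.52
tool_pos: [0.3254, -0.3769, 0.2486]
tcp_rot: [0.0, 0.991, 0.133, 0.0]
wrist_force: [0.6, 0.2, 0.4]
gripper_width: 1.001
time_s: 2.15
tool_pos: [0.4717, -0.1043, 0.2488]
tcp_rot: [0.0, 0.991, 0.134, 0.001]
wrist_force: [1.0, -0.6, -0.6]
gripper_width: 1.001
time_s: 2.78
tool_pos: [0.5294, 0.0033, 0.2484]
tcp_rot: [0.0, 0.914, 0.406, 0.0]
wrist_force: [-0.8, -0.0, -0.4]
gripper_width: 1.0
time_s: 3.4
tool_pos: [0.5293, 0.0028, 0.2484]
tcp_rot: [0.0, 0.77, 0.639, 0.0]
wrist_force: [0.1, -0.1, 0.4]
gripper_width: 1.008
t 3.4 p [0.5293 0.0028 0.2484] F [ 0.1  -0.11  0.38] T [-0.034 -0.014  0.036] g 1.008
[[0.185, 0.983, 0.0], [0.983, -0.185, -0.0], [-0.0, 0.0, -1.0]]
```

View pics/d.png

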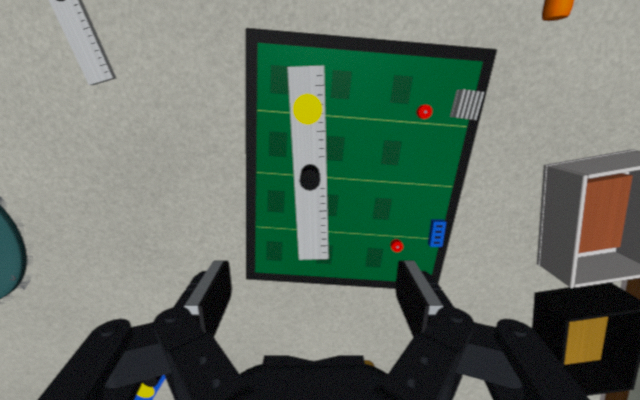

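Wrist view: the disc is at (307,109), the knob at (310,178), the pins at (425,112) and (397,246), and the bar corners at (288,67), (324,66), (299,261) and (329,259). Next I'll measure these precisely.

```bash
cat > m.py <<'E'
from h import *
def blobs(a,mask,mn=20):
    n,l,s,c=cv2.connectedComponentsWithStats(mask.astype(np.uint8)); return [(c[i],s[i]) for i in range(1,n) if s[i][4]>=mn]
def measure(a,c):
    h=cv2.cvtColor(a,cv2.COLOR_RGB2HSV).astype(int); H,S,V=h[...,0],h[...,1],h[...,2]
    pins=[]
    for p,s in blobs(a,((H<6)|(H>174))&(S>150)&(V>90)):
        w=ray(0,p,.0195,c)[0]
        if .55<w[0]<.72 and -.25<w[1]<.2 and s[4]<900: pins.append(w); print('pin',np.round(p,1),s[4],np.round(w,4))
    d=None
    for p,s in blobs(a,(H>22)&(H<34)&(S>150)&(V>120),100):
        w=ray(0,p,.024,c)[0]
        if .45<w[0]<.72 and -.1<w[1]<.2: d=w; print('disc',np.round(p,1),s[4],np.round(w,4))
    return pins,d,(H,S,V)
E
python3 - <<'E'
from m import *
c=cam('wrist'); a=viewer.capture('wrist')
pins,d,(H,S,V)=measure(a,c)
m=((S<60)&(V>110)).astype(np.uint8); m[:, :262]=0;m[:, 335:]=0;m[:60]=0;m[265:]=0
m=cv2.morphologyEx(m,cv2.MORPH_CLOSE,np.ones((9,9)))
cs=max(cv2.findContours(m,0,2)[0],key=cv2.contourArea)[:,0]
w=ray(0,cs,.024,c)[:,:2]; rc=cv2.minAreaRect((w*1000).astype(np.float32)); print('rect mm',rc)
pl,pr=sorted(pins,key=lambda p:-p[1]); v=pl-pr; print('sep',np.hypot(*v[:2]),'yaw pins',np.degrees(np.arctan2(-v[0],v[1])))
n=np.array([v[1],-v[0]])/np.hypot(*v[:2]); mid=(pl+pr)[:2]/2; print('mid',mid,'n',n,'target center',mid-.028*n)
K=np.array(rc[0])/1000; print('bar yaw from disc',np.degrees(np.arctan2(-(d[0]-K[0]),d[1]-K[1])),np.hypot(*(d[:2]-K)))
print('dist to pins', (np.array(pl[:2])-K)@n,(np.array(pr[:2])-K)@n)
E
```

```text
pin [424.2 111.3] 144 [0.6705 0.0519 0.0195]
pin [396.3 245.3] 94 [ 0.6222 -0.1163  0.0195]
disc [307.2 108.6] 677 [0.5371 0.0802 0.024 ]
rect mm ((525.71142578125, 5.409019470214844), (241.01206970214844, 41.132843017578125), 81.38750457763672)
sep 0.17494351826609023 yaw pins -16.03480662562568
mid [ 0.64631959 -0.03218762] n [ 0.96109407 -0.27622126] target center [ 0.61940895 -0.02445342]
bar yaw from disc -8.680038518578524 0.07564740089361682
dist to pins 0.12630078143957 0.12630078143957
```

```bash
python3 -m crank '[1,0.19,-0.4,5,0,0,-2,1,0,0,5,0,0,0,1,0,0,5,0,0,0,1,0,0,5.1,0,0,0,1,0,0,0,0,0,0]'
python3 -m crank '[0.5,0,0,0,0,0,0,0.4,0,0,0,0,0,0,0.15,0,0,0,0,0,0,0.15,0,0,0,0,0,0,0.15,0,0,0,0,0,0]' 20
python3 -c "
from h import *
st()"
```

```text
time_s: 4.12
tool_pos: [0.5212, 0.0055, 0.0431]
tcp_rot: [-0.004, 0.758, 0.653, -0.004]
wrist_force: [-0.6, -0.2, 1.0]
gripper_width: 0.999
time_s: 4.75
tool_pos: [0.5262, 0.0055, 0.0492]
tcp_rot: [0.0, 0.757, 0.653, 0.0]
wrist_force: [-3.5, 0.1, 8.8]
gripper_width: 0.273
t 4.75 p [0.5262 0.0055 0.0492] F [-3.48  0.08  8.77] T [ 0.083  0.57  -0.047] g 0.273
[[0.147, 0.989, 0.001], [0.989, -0.147, 0.0], [0.0, 0.001, -1.0]]
```

```bash
python3 -m crank '[0.15,0,0,-0.15,0,0,0,0.15,0,0,0,0,0,0]'
python3 -c "
from h import *
st()"
```

```text
time_s: 5.0
tool_pos: [0.5257, 0.0054, 0.0492]
tcp_rot: [0.0, 0.757, 0.653, 0.0]
wrist_force: [-2.0, 0.3, 1.6]
gripper_width: 0.271
t 5.0 p [0.5257 0.0054 0.0492] F [-2.01  0.33  1.57] T [ 0.051  0.235 -0.005] g 0.271
[[0.147, 0.989, 0.0], [0.989, -0.147, 0.0], [0.0, 0.0, -1.0]]
```

```bash
python3 -m crank '[0.15,0,0,0,0,0,2.5,0.15,0,0,0,0,0,2.5,0.15,0,0,0,0,0,2.6,0.15,0,1.2,0,0,0,0,0.15,0,1.2,0,0,0,0]'
python3 -m crank '[0.15,0,1.2,0,0,0,0,0.15,0,1.2,0,0,0,0,0.15,0,1.2,0,0,0,0,0.15,0,1.2,0,0,0,0,0.15,0,1.2,0,0,0,0]'
python3 - <<'E'
from h import *
st()
from m import *
c=cam('wrist'); a=snap('wrist','e.png'); measure(a,c)
E
```

```text
time_s: 5.62
tool_pos: [0.5394, 0.0011, 0.0489]
tcp_rot: [-0.008, 0.799, 0.601, -0.007]
wrist_force: [-23.2, 6.8, 26.6]
gripper_width: 0.277
time_s: 6.25
tool_pos: [0.6018, -0.0167, 0.0488]
tcp_rot: [-0.004, 0.799, 0.601, -0.004]
wrist_force: [-15.3, 5.0, 14.8]
gripper_width: 0.274
t 6.25 p [ 0.6018 -0.0167  0.0488] F [-15.34   4.98  14.79] T [ 0.709  2.518 -0.056] g 0.274
[[0.277, 0.961, -0.011], [0.961, -0.276, 0.002], [-0.001, -0.012, -1.0]]
pin [408.6 101.1] 785 [0.6713 0.0517 0.0195]
disc [311.3 120.3] 3672 [0.6218 0.0565 0.024 ]
```

View pics/e.png

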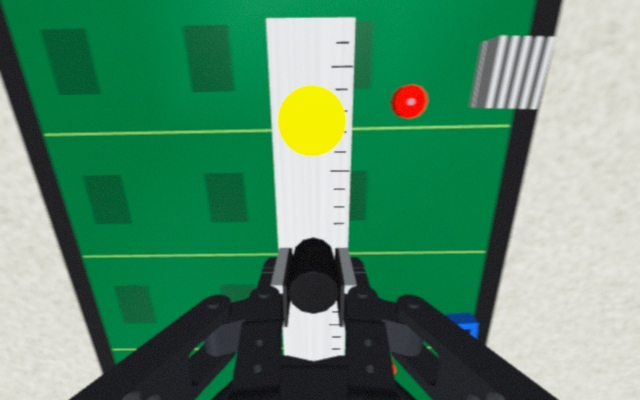

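The bar sits gripped, with its edge still about 18 mm from the left pin at (409,101) and the disc at (311,120). Gripping couples some down-force into the drag, so I'll loosen the fingers. Then the rear finger alone pushes the knob, which leaves the bar free to turn.

```bash
python3 -m crank '[0.33,0,0,-0.2,0,0,0,0.33,0,0,0,0,0,0,0.33,0,0,0,0,0,0]'
python3 -c "
from h import *
st()"
python3 -m crank '[0.33,0,0.3,0,0,0,0,0.33,0,0.2,0,0,0,0]'
python3 -m crank '[0.33,0,0.2,0,0,0,0,0.33,0,0,0,0,0,0]'
python3 - <<'E'
from h import *
st()
from m import *
c=cam('wrist'); a=snap('wrist','f.png'); measure(a,c)
E
```

```text
time_s: 6.68
tool_pos: [0.6067, -0.018, 0.0509]
tcp_rot: [0.0, 0.799, 0.601, 0.0]
wrist_force: [0.0, 0.1, -0.5]
gripper_width: 0.331
t 6.675 p [ 0.6067 -0.018   0.0509] F [ 0.01  0.08 -0.46] T [-0.012  0.03   0.046] g 0.331
[[0.277, 0.961, 0.0], [0.961, -0.277, -0.0], [0.0, 0.001, -1.0]]
time_s: 6.92
tool_pos: [0.6081, -0.0184, 0.0505]
tcp_rot: [-0.003, 0.799, 0.601, -0.003]
wrist_force: [-12.3, 4.7, 12.0]
gripper_width: 0.331
time_s: 7.18
tool_pos: [0.6083, -0.0185, 0.0506]
tcp_rot: [-0.004, 0.799, 0.601, -0.004]
wrist_force: [-13.7, 4.5, 13.4]
gripper_width: 0.331
t 7.175 p [ 0.6083 -0.0185  0.0506] F [-13.75   4.48  13.4 ] T [ 0.765  2.455 -0.029] g 0.331
[[0.277, 0.961, -0.011], [0.961, -0.277, 0.002], [-0.001, -0.012, -1.0]]
pin [392.4 101.1] 784 [0.6705 0.0519 0.0195]
disc [307.3 119.9] 3582 [0.6264 0.0553 0.024 ]
```

```bash
python3 -m crank '[0.33,0,0,-0.2,0,0,0,0.33,0,0,0,0,0,0]'
python3 -c "
from h import *
st()"
python3 -m crank '[0.33,0,0,-0.1,0,0,0,0.33,0,0,0,0,0,0]'
python3 -c "
from h import *
st()"
```

```text
time_s: 7.48
tool_pos: [0.6118, -0.0195, 0.052]
tcp_rot: [-0.001, 0.799, 0.601, -0.001]
wrist_force: [-3.1, 1.5, -0.4]
gripper_width: 0.333
t 7.475 p [ 0.6118 -0.0195  0.052 ] F [-3.08  1.45 -0.44] T [ 0.219  0.649 -0.049] g 0.333
[[0.276, 0.961, -0.003], [0.961, -0.276, 0.0], [-0.0, -0.003, -1.0]]
time_s: 7.72
tool_pos: [0.6129, -0.0198, 0.0535]
tcp_rot: [-0.0, 0.799, 0.601, -0.0]
wrist_force: [-3.8, 1.7, -0.2]
gripper_width: 0.328
t 7.725 p [ 0.6129 -0.0198  0.0535] F [-3.79  1.75 -0.18] T [0.214 0.582 0.036] g 0.328
[[0.277, 0.961, -0.001], [0.961, -0.277, 0.0], [-0.0, -0.001, -1.0]]
```

```bash
python3 -m crank '[0.33,0,0.15,-0.02,0,0,0,0.33,0,0.15,-0.02,0,0,0,0.33,0,0.15,-0.02,0,0,0]'
python3 -m crank '[0.33,0,0.1,-0.02,0,0,0,0.33,0,0.1,-0.02,0,0,0]'
python3 - <<'E'
from h import *
st()
from m import *
c=cam('wrist'); a=snap('wrist','g.png'); measure(a,c)
E
```

```text
time_s: 8.1
tool_pos: [0.6176, -0.0211, 0.0544]
tcp_rot: [-0.0, 0.799, 0.601, -0.0]
wrist_force: [-3.6, -0.0, 0.3]
gripper_width: 0.329
time_s: 8.35
tool_pos: [0.6195, -0.0216, 0.0548]
tcp_rot: [-0.0, 0.799, 0.601, -0.0]
wrist_force: [-3.9, 0.9, 0.7]
gripper_width: 0.331
t 8.35 p [ 0.6195 -0.0216  0.0548] F [-3.93  0.85  0.65] T [0.194 0.699 0.014] g 0.331
[[0.277, 0.961, -0.0], [0.961, -0.277, 0.0], [0.0, -0.0, -1.0]]
pin [367.3 101.4] 718 [0.6705 0.0519 0.0195]
pin [347.3 350.8] 51 [ 0.6198 -0.1084  0.0195]
disc [303.4 119.8] 3485 [0.6358 0.0525 0.024 ]
```

View pics/g.png

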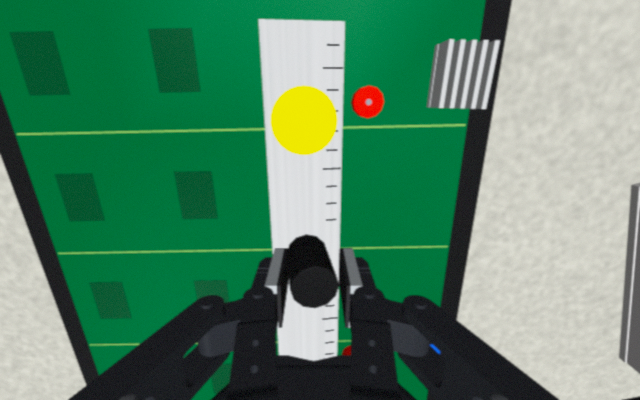

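```bash
python3 -m crank '[0.33,0,0.1,-0.01,0,0,0,0.33,0,0.1,-0.01,0,0,0,0.33,0,0.1,-0.01,0,0,0]'
for i in 1 2 ; do python3 -m crank '[0.33,0,0.05,-0.02,0,0,0,0.33,0,0,0,0,0,0]' | grep -E 'pos|force'; done
python3 -c "
from h import *
st()"
```

```text
time_s: 8.78
tool_pos: [0.6224, -0.0224, 0.0551]
tcp_rot: [0.0, 0.799, 0.601, 0.0]
wrist_force: [-5.3, 1.8, 0.3]
gripper_width: 0.335
tool_pos: [0.6229, -0.0226, 0.0553]
wrist_force: [-4.1, 0.7, 1.5]
tool_pos: [0.6232, -0.0227, 0.0555]
wrist_force: [-5.2, 1.1, 1.2]
t 9.275 p [ 0.6232 -0.0227  0.0555] F [-5.18  1.08  1.18] T [ 0.285  0.858 -0.027] g 0.333
[[0.277, 0.961, -0.0], [0.961, -0.277, 0.0], [-0.0, -0.0, -1.0]]
```

```bash

for i in 1 2 ; do python3 -m crank '[0.33,0,0.05,-0.02,0,0,0,0.33,0,0,0,0,0,0]' | grep -E 'pos|force'; done
python3 - <<'E'
from h import *
st()
from m import *
c=cam('wrist'); a=snap('wrist','i.png',(230,0,430,180),4); measure(a,c)
E
```

```text
tool_pos: [0.6234, -0.0227, 0.0557]
wrist_force: [-5.7, 2.1, 2.1]
tool_pos: [0.6237, -0.0228, 0.0559]
wrist_force: [-6.1, 2.3, 3.1]
t 9.775 p [ 0.6237 -0.0228  0.0559] F [-6.15  2.33  3.13] T [ 0.311  1.055 -0.017] g 0.331
[[0.277, 0.961, -0.001], [0.961, -0.277, 0.0], [-0.0, -0.001, -1.0]]
pin [358.5 101.4] 696 [0.6704 0.052  0.0195]
pin [344.4 350.4] 133 [ 0.6219 -0.1098  0.0195]
disc [302.  119.7] 3458 [0.6392 0.0515 0.024 ]
```

View pics/i.png

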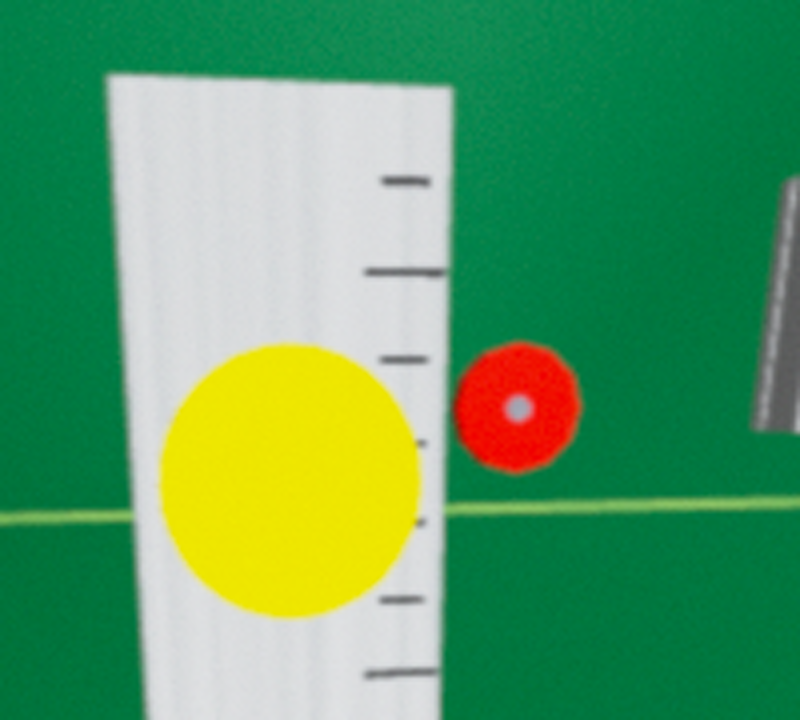

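The crop shows the edge at about x=448 and the left pin's rim at 456, under 1 mm apart. Force is building gradually, so I'll carry on in small steps with more lift.

```bash

for i in 1 2 3; do python3 -m crank '[0.33,0,0.05,-0.05,0,0,0,0.33,0,0,0,0,0,0]' | grep -E 'pos|force'; done
python3 - <<'E'
from h import *
st()
from m import *
c=cam('wrist'); a=viewer.capture('wrist'); measure(a,c)
E
```

```text
tool_pos: [0.6242, -0.023, 0.0565]
wrist_force: [-6.3, 1.5, 2.7]
tool_pos: [0.6248, -0.0231, 0.0571]
wrist_force: [-6.4, 1.8, 2.6]
tool_pos: [0.6256, -0.0234, 0.0575]
wrist_force: [-5.6, 1.2, 0.3]
t 10.575 p [ 0.6256 -0.0234  0.0575] F [-5.63  1.22  0.32] T [0.285 0.879 0.001] g 0.328
[[0.277, 0.961, -0.0], [0.961, -0.277, 0.0], [0.0, -0.0, -1.0]]
pin [354.4 101.4] 684 [0.6704 0.052  0.0195]
pin [343.2 349.6] 181 [ 0.623  -0.111   0.0195]
disc [300.7 119.7] 3408 [0.6404 0.0512 0.024 ]
```

```bash

for i in 1 2 3; do python3 -m crank '[0.33,0,0.05,-0.03,0,0,0,0.33,0,0,0,0,0,0]' | grep -E 'pos|force'; done
python3 - <<'E'
from h import *
st()
from m import *
c=cam('wrist'); a=snap('wrist','j.png',(230,0,430,180),4); measure(a,c)
E
```

```text
tool_pos: [0.6258, -0.0234, 0.0576]
wrist_force: [-6.1, 2.1, 0.8]
tool_pos: [0.626, -0.0234, 0.0577]
wrist_force: [-6.8, 1.8, 1.7]
tool_pos: [0.6265, -0.0236, 0.0579]
wrist_force: [-5.4, 1.5, -0.0]
t 11.375 p [ 0.6265 -0.0236  0.0579] F [-5.38  1.53 -0.01] T [0.349 0.945 0.054] g 0.331
[[0.277, 0.961, -0.001], [0.961, -0.277, 0.0], [0.0, -0.002, -1.0]]
pin [352.9 101.5] 663 [0.6705 0.052  0.0195]
pin [342.5 349.5] 199 [ 0.6232 -0.1113  0.0195]
disc [300.8 119.7] 3395 [0.6412 0.0509 0.024 ]
```

```bash
cat > edge.py <<'E'
from m import *
def edge(a,c,z=.024):
    g=a[...,0].astype(float)  # white bar has red, green panel not
    pts=[]
    for v in list(range(25,85))+list(range(125,225)):
        u=np.arange(310,352); row=g[v,310:352]
        if row.max()<100: continue
        hi=np.median(g[v,310:330]); lo=g[v,345:352].min(); th=(hi+lo)/2
        k=[i for i in range(len(row)-1) if row[i]>th>=row[i+1]]
        if k:
            i=k[-1]; pts.append((u[i]+(row[i]-th)/(row[i]-row[i+1]),v))
    pts=np.array(pts); w=ray(0,pts,z,c)[:,:2]
    l=cv2.fitLine(w.astype(np.float32),cv2.DIST_HUBER,0,1e-4,1e-4).ravel(); d=l[:2]*np.sign(l[1]); 
    nn=np.array([d[1],-d[0]]); res=np.std((w-l[2:])@nn)
    print('edge yaw',np.degrees(np.arctan2(-d[0],d[1])),'res',res,len(pts))
    for nme,p in (('L',[.6705,.0520]),('R',[.6222,-.1163])): print(nme,'pin axis minus edge mm (8=touch)',1000*(np.array(p)-l[2:])@nn)
E
python3 - <<'E'
from edge import *
c=cam('wrist'); a=snap('wrist','k.png'); edge(a,c); st()
E
```

```text
edge yaw -15.875072 res 6.903895909560541e-05 160
L pin axis minus edge mm (8=touch) 7.657686625072708
R pin axis minus edge mm (8=touch) 7.23673917765354
t 11.475 p [ 0.6264 -0.0235  0.0579] F [-5.43  1.58  0.18] T [ 0.398  0.968 -0.044] g 0.33
[[0.277, 0.961, -0.001], [0.961, -0.277, 0.0], [0.0, -0.002, -1.0]]
```

View pics/k.png

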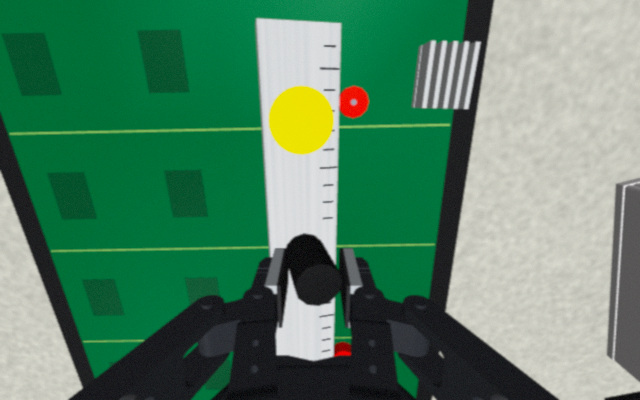

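The view shows the knob leaning forward, with its base at (303,243) and top at (318,287). The bar is tipping about its front edge because I pushed too high. I'll back off with the fingers opening, let it settle flat, and regrip lower and upright.

```bash
python3 -m crank '[0.45,0,-0.2,0,0,0,0,0.6,0,-0.3,0,0,0,0,0.6,0,-0.3,0,0,0,0,0.6,0,0,0,0,0,0]'
python3 - <<'E'
from edge import *
st(); c=cam('wrist'); a=snap('wrist','l.png'); measure(a,c); edge(a,c)
E
```

```text
time_s: 11.98
tool_pos: [0.62, -0.0217, 0.0588]
tcp_rot: [0.001, 0.799, 0.601, 0.001]
wrist_force: [0.9, 1.2, 0.7]
gripper_width: 0.598
t 11.975 p [ 0.62   -0.0217  0.0588] F [0.91 1.21 0.73] T [0.05  0.003 0.018] g 0.598
[[0.277, 0.961, 0.002], [0.961, -0.277, -0.0], [0.0, 0.002, -1.0]]
pin [364.8 101.6] 681 [0.6704 0.052  0.0195]
pin [351.1 349.3] 231 [ 0.6228 -0.1121  0.0195]
disc [308.7 119.1] 3223 [0.6389 0.0518 0.024 ]
edge yaw -15.8440695 res 6.205662363298159e-05 160
L pin axis minus edge mm (8=touch) 10.012081373111116
R pin axis minus edge mm (8=touch) 9.496391624585485
```

View pics/l.png

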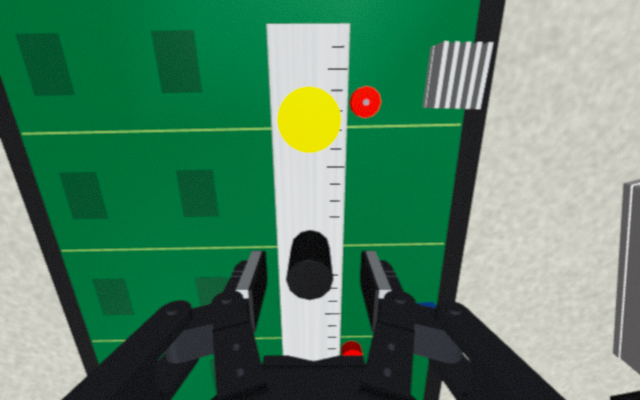

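The bar dropped flat again. Its edge is now about 1.5 to 2 mm short of both pins and yaw is within 0.2°. I'll lower the tool and grip lightly.

```bash
python3 -m crank '[0.4,0,-0.1,0,0,0,0,0.36,0,0,0.7,0,0,0,0.36,0,0,0.6,0,0,0,0.36,0,0,0,0,0,0]'
python3 -m crank '[0.15,0,0,0,0,0,0,0.15,0,0,0,0,0,0,0.15,0,0,0,0,0,0]' 20
python3 -c "
from h import *
st()"
```

```text
time_s: 12.52
tool_pos: [0.6176, -0.0213, 0.0441]
tcp_rot: [-0.001, 0.799, 0.601, -0.001]
wrist_force: [0.0, 0.3, 0.1]
gripper_width: 0.362
time_s: 12.9
tool_pos: [0.6179, -0.0213, 0.0447]
tcp_rot: [-0.0, 0.799, 0.601, -0.0]
wrist_force: [-0.0, -0.0, -5.9]
gripper_width: 0.274
t 12.9 p [ 0.6179 -0.0213  0.0447] F [-0.02 -0.03 -5.93] T [ 0.011 -0.008 -0.024] g 0.274
[[0.277, 0.961, -0.001], [0.961, -0.277, 0.0], [-0.0, -0.001, -1.0]]
```

```bash
python3 -m crank '[0.15,0,0,0.1,0,0,0,0.15,0,0,0,0,0,0]' | grep -E 'pos|force'
for i in 1 2 3; do python3 -m crank '[0.15,0,0.05,-0.02,0,0,0,0.15,0,0,0,0,0,0]' | grep -E 'pos|force'; done
python3 -c "
from h import *
st()"
```

```text
tool_pos: [0.618, -0.0213, 0.0446]
wrist_force: [-4.3, 0.2, 2.7]
tool_pos: [0.618, -0.0213, 0.0446]
wrist_force: [-5.3, 0.3, 3.7]
tool_pos: [0.6181, -0.0213, 0.0447]
wrist_force: [-6.5, 0.7, 3.1]
tool_pos: [0.6181, -0.0213, 0.0447]
wrist_force: [-6.9, 2.0, 3.2]
t 13.9 p [ 0.6181 -0.0213  0.0447] F [-6.89  2.01  3.24] T [ 0.252  1.146 -0.031] g 0.274
[[0.277, 0.961, -0.004], [0.961, -0.277, 0.001], [-0.0, -0.004, -1.0]]
```

```bash
python3 -m crank '[0.15,0,0,-0.06,0,0,0,0.15,0,0,0,0,0,0]' | grep -E 'pos|force'
for i in 1 2 ; do python3 -m crank '[0.15,0,0.05,-0.03,0,0,0,0.15,0,0,0,0,0,0]' | grep -E 'pos|force'; done
python3 -c "
from edge import *
st();c=cam('wrist'); a=snap('wrist','n.png');edge(a,c)"
```

```text
tool_pos: [0.6199, -0.0217, 0.0449]
wrist_force: [-0.0, 0.5, -5.5]
tool_pos: [0.6199, -0.0217, 0.0451]
wrist_force: [-1.0, 0.7, -6.7]
tool_pos: [0.62, -0.0218, 0.0454]
wrist_force: [-3.5, 0.1, -7.3]
t 14.65 p [ 0.62   -0.0218  0.0454] F [-3.46  0.14 -7.3 ] T [ 0.325  0.489 -0.052] g 0.272
[[0.277, 0.961, -0.002], [0.961, -0.277, 0.0], [-0.0, -0.002, -1.0]]
edge yaw -11.531042 res 0.0023331013592311134 160
L pin axis minus edge mm (8=touch) 12.071321698325942
R pin axis minus edge mm (8=touch) -1.6108433521806589
```

```bash
sed -i 's/range(25,85)/range(25,70)/; s/range(125,225)/range(140,225)/' edge.py
python3 -m crank '[0.15,0,0.05,0.03,0,0,0,0.15,0,0,0,0,0,0]' | grep -E 'pos|force'
python3 -c "
from edge import *
st();c=cam('wrist'); a=snap('wrist','o.png');measure(a,c);edge(a,c)"
```

```text
tool_pos: [0.6201, -0.0219, 0.0454]
wrist_force: [-5.2, 2.4, -4.4]
t 14.95 p [ 0.6201 -0.0219  0.0454] F [-5.17  2.37 -4.39] T [ 0.367  0.896 -0.037] g 0.273
[[0.277, 0.961, -0.003], [0.961, -0.277, 0.0], [-0.0, -0.003, -1.0]]
pin [370.1 101. ] 789 [0.6707 0.0519 0.0195]
disc [312.4 120.2] 3881 [0.6409 0.0513 0.024 ]
edge yaw -11.472727 res 0.0024949768397742457 130
L pin axis minus edge mm (8=touch) 12.145706652215134
R pin axis minus edge mm (8=touch) -1.7141175164669704
```

```bash
sed -i 's/310,352/315,375/; s/310:352/315:375/; s/345:352/365:375/;s/310:330/315:335/' edge.py
python3 -m crank '[0.15,0,0.05,0,0,0,0,0.15,0,0,0,0,0,0]' | grep -E 'pos|force'
python3 -c "
from edge import *
st();c=cam('wrist'); a=snap('wrist','p.png');measure(a,c);edge(a,c)"
```

```text
tool_pos: [0.6201, -0.0219, 0.0454]
wrist_force: [-5.8, 3.0, -3.8]
t 15.25 p [ 0.6201 -0.0219  0.0454] F [-5.81  3.   -3.81] T [ 0.399  1.043 -0.012] g 0.275
[[0.277, 0.961, -0.004], [0.961, -0.277, 0.001], [-0.0, -0.004, -1.0]]
pin [370. 101.] 781 [0.6707 0.0519 0.0195]
disc [312.3 120.2] 3879 [0.6409 0.0513 0.024 ]
edge yaw -15.94674 res 5.275601956490706e-05 130
L pin axis minus edge mm (8=touch) 7.804909465390287
R pin axis minus edge mm (8=touch) 7.60297931500061
```

```bash

python3 -m crank '[0.15,0,0.05,-0.01,0,0,0,0.15,0,0.05,-0.01,0,0,0,0.15,0,0,0,0,0,0]' | grep -E 'pos|force'
for i in 1 2 3 4; do python3 -m crank '[0.15,0,0,0,0,0,0]' >/dev/null; python3 -c "
from h import *
st()"; done
```

```text
tool_pos: [0.6202, -0.0219, 0.0454]
wrist_force: [-8.3, 3.1, -2.9]
t 15.8 p [ 0.6202 -0.0219  0.0454] F [-7.4   2.58 -2.78] T [ 0.548  1.417 -0.025] g 0.276
[[0.277, 0.961, -0.006], [0.961, -0.277, 0.001], [-0.001, -0.006, -1.0]]
t 15.925 p [ 0.6202 -0.0219  0.0454] F [-8.17  2.92 -2.69] T [ 0.556  1.447 -0.045] g 0.274
[[0.277, 0.961, -0.006], [0.961, -0.277, 0.001], [-0.001, -0.006, -1.0]]
t 16.05 p [ 0.6202 -0.0219  0.0454] F [-8.38  2.73 -2.01] T [0.531 1.442 0.013] g 0.27
[[0.277, 0.961, -0.006], [0.961, -0.277, 0.001], [-0.001, -0.006, -1.0]]
t 16.175 p [ 0.6202 -0.0219  0.0455] F [-8.19  2.94 -3.54] T [ 0.57   1.399 -0.037] g 0.269
[[0.277, 0.961, -0.006], [0.961, -0.277, 0.001], [-0.001, -0.006, -1.0]]
```

```bash

python3 -m crank '[0.15,0,0.06,-0.01,0,0,0,0.15,0,0,0,0,0,0,0.15,0,0,0,0,0,0,0.15,0,0,0,0,0,0,0.15,0,0,0,0,0,0]' | grep -E 'pos|force'
python3 -c "
from edge import *
st();c=cam('wrist'); a=snap('wrist','q.png');measure(a,c);edge(a,c)"
```

```text
tool_pos: [0.6203, -0.0219, 0.0454]
wrist_force: [-8.8, 3.1, -1.6]
t 16.8 p [ 0.6203 -0.0219  0.0454] F [-8.77  3.14 -1.55] T [ 0.598  1.612 -0.029] g 0.271
[[0.277, 0.961, -0.007], [0.961, -0.277, 0.001], [-0.001, -0.007, -1.0]]
pin [369.7 100.9] 783 [0.6707 0.052  0.0195]
disc [312.3 120.2] 3888 [0.641  0.0513 0.024 ]
edge yaw -15.961601 res 5.960963300166978e-05 130
L pin axis minus edge mm (8=touch) 7.741580363224262
R pin axis minus edge mm (8=touch) 7.585065018246873
```

The pins are holding about 9 N of push in total. The moment is near zero, so the two loads are even, and the edge sits on both pins. Time to release and rise towards the weight.

```bash

python3 -m crank '[0.15,0,-0.1,0,0,0,0,0.32,0,-0.05,0,0,0,0,0.4,0,-0.05,0,0,0,0,0.7,0,0,0,0,0,0,0.7,0,0,0,0,0,0]' | grep -E 'pos|force'
python3 -m crank '[0.7,0,0,-2,0,0,0,0.7,0,0,-3,0,0,0,1,0,0,-5,0,0,0,1,0,0,-5,0,0,0,1,0,0,0,0,0,0]' | grep -E 'pos|force'
python3 -c "
from edge import *
st();c=cam('wrist'); a=snap('wrist','s.png');measure(a,c)"
python3 -m crank '[1,-5.38,0.37,0,0,0,0,1,-5.38,0.37,0,0,0,0,1,-5.38,0.37,0,0,0,0]' | grep -E 'pos|force'
python3 -m crank '[1,-5.38,0.37,0,0,0,0,1,-5.38,0.37,0,0,0,0,1,-5.38,0.37,0,0,0,0,1,0,0,0,0,0,0,1,0,0,0,0,0,0]' | grep -E 'pos|force'
python3 - <<'E'
from m import *
o,M=st(); c=cam('wrist'); a=snap('wrist','t.png')
for d in spotter.regions_of('weight','wrist')[:2]:
    m=d['region']; v,u=np.nonzero(m); print(d['p'],m.sum(),u.min(),u.max(),v.min(),v.max(),'ctr',ray(0,[u.mean(),v.mean()],.023,c))
print([(d['xyz'],d['p']) for d in spotter.spot_in('weight','wrist')])
E
```

```text
tool_pos: [0.6229, -0.0224, 0.0472]
wrist_force: [0.2, -0.1, 0.4]
tool_pos: [0.6258, -0.0225, 0.2043]
wrist_force: [0.3, -0.5, 0.7]
t 18.1 p [ 0.6258 -0.0225  0.2043] F [ 0.32 -0.54  0.68] T [ 0.005 -0.047 -0.02 ] g 0.999
[[0.276, 0.961, 0.013], [0.961, -0.277, -0.001], [0.003, 0.013, -1.0]]
pin [331.8 103.2] 173 [0.6697 0.0522 0.0195]
pin [329.2 256. ] 122 [ 0.6216 -0.1159  0.0195]
disc [304.1 112.7] 877 [0.6402 0.0513 0.024 ]
tool_pos: [0.5862, -0.1813, 0.1949]
wrist_force: [0.6, -0.7, -0.2]
tool_pos: [0.5527, -0.338, 0.1949]
wrist_force: [0.6, -0.5, 0.7]
t 19.15 p [ 0.5527 -0.338   0.1949] F [ 0.58 -0.55  0.74] T [0.002 0.007 0.012] g 0.998
[[0.277, 0.961, -0.002], [0.961, -0.277, 0.002], [0.001, -0.002, -1.0]]
0.72 1001 301 331 174 213 ctr [[ 0.55276534 -0.34675253  0.023     ]]
[([0.5563, -0.3398, 0.0488], 0.71)]
```

View pics/t.png

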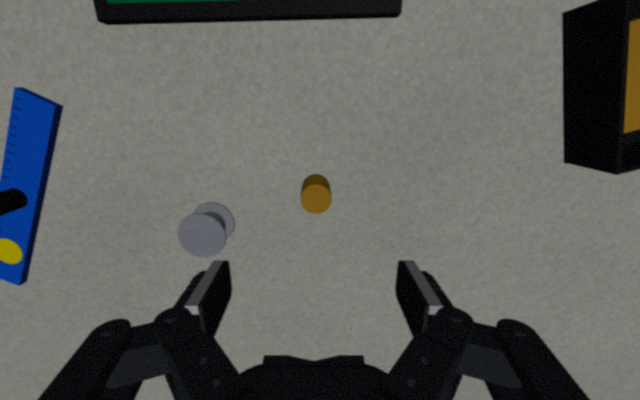

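The weight shows with its top face centred near (316,199); the spool's top is clear of it at (202,234).

```bash
python3 - <<'E'
from m import *
o,M=st(); c=cam('wrist')
w=ray(0,[[316,198.5],[301,198.5],[331,198.5],[316,213]],.046,c); print(np.round(w,4), 'dia',np.hypot(*(w[1]-w[2])[:2]))
print('tool d cm',100*(M.T@(np.r_[w[0][:2],.0]-np.r_[o['tool_pos'][:2],0])))
E
```

```text
t 19.3 p [ 0.5536 -0.337   0.1956] F [ 0.09  1.02 -0.26] T [0.008 0.001 0.054] g 1.001
[[0.275, 0.961, -0.001], [0.961, -0.275, 0.001], [0.001, -0.001, -1.0]]
[[ 0.5545 -0.3439  0.046 ]
 [ 0.5401 -0.3398  0.046 ]
 [ 0.5689 -0.3481  0.046 ]
 [ 0.5503 -0.3589  0.046 ]] dia 0.029977387109007894
tool d cm [-0.64149905  0.27626484 -0.00068806]
```

```bash
python3 -m crank '[1,-0.64,0.28,4,0,0,0,1,0,0,5,0,0,0,1,0,0,5,0,0,0,1,0,0,2.5,0,0,0,1,0,0,0,0,0,0]' | grep -E 'pos|force'
python3 -m crank '[0.5,0,0,0,0,0,0,0.42,0,0,0,0,0,0,0.2,0,0,0,0,0,0,0.2,0,0,0,0,0,0,0.2,0,0,0,0,0,0]' 35 | grep -E 'pos|force|width'
python3 -m crank '[0.2,0,0,-2,0,0,0,0.2,0,0,-4,0,0,0,0.2,0,0,-4,0,0,0,0.2,0,0,0,0,0,0,0.2,0,0,0,0,0,0]'
python3 - <<'E'
from h import *
o,M=st()
D=np.array([.6402,.0513])  # disc
print('tool d cm',100*(M.T@np.r_[D-o['tool_pos'][:2],0]))
a=snap('wrist','u.png',(180,150,460,400),2.4)
E
```

```text
tool_pos: [0.5527, -0.3427, 0.0281]
wrist_force: [0.3, -0.1, -0.3]
tool_pos: [0.5549, -0.3459, 0.033]
wrist_force: [-2.3, 1.8, 6.5]
gripper_width: 0.361
time_s: 21.18
tool_pos: [0.554, -0.3452, 0.1309]
tcp_rot: [-0.0, 0.799, 0.601, -0.0]
wrist_force: [-0.1, 0.6, -2.9]
gripper_width: 0.359
t 21.175 p [ 0.554  -0.3452  0.1309] F [-0.11  0.56 -2.94] T [0.001 0.035 0.013] g 0.359
[[0.277, 0.961, -0.0], [0.961, -0.277, 0.0], [0.0, -0.0, -1.0]]
tool d cm [ 4.04877563e+01 -2.68197374e+00  7.91089910e-03]
```

View pics/u.png

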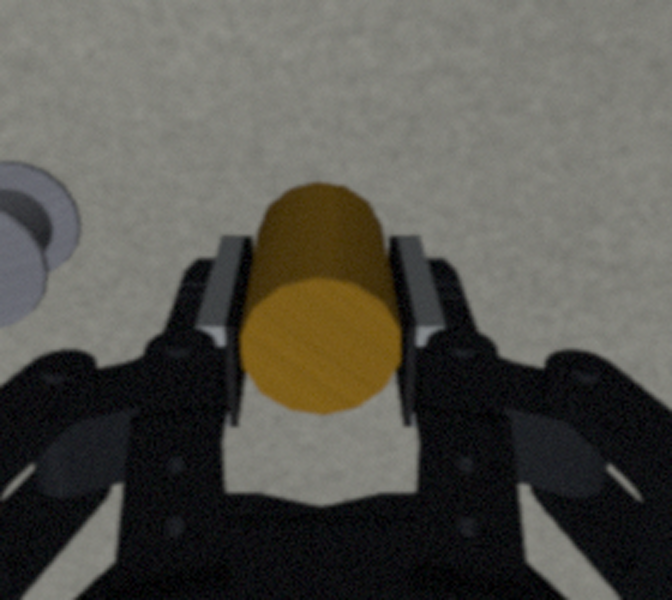

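The weight is held upright and centred between the pads. I'll work out where its axis sits relative to the tool.

```bash
python3 - <<'E'
from h import *
o,M=st(); c=cam('wrist')
w=ray(0,[[313.75,293.8],[280.5,293.8],[347,293.8]],.0979+.046,c); print(np.round(w,4),'dia',np.hypot(*(w[1]-w[2])[:2]))
w=w[0]
print('weight rel tool cm',100*(M.T@(np.r_[w[:2],0]-np.r_[o['tool_pos'][:2],0])))
print('tool d cm',100*(M.T@np.r_[np.array([.6402,.0513])-w[:2],0]))
E
```

```text
t 21.225 p [ 0.5533 -0.3447  0.1296] F [-0.25 -0.49 -3.25] T [0.002 0.031 0.001] g 0.361
[[0.277, 0.961, -0.002], [0.961, -0.277, 0.002], [0.001, -0.003, -1.0]]
[[ 0.5542 -0.3433  0.1439]
 [ 0.5396 -0.3391  0.1439]
 [ 0.5688 -0.3475  0.1439]] dia 0.030400281123617204
weight rel tool cm [1.62129386e-01 4.64357785e-02 1.73911858e-05]
tool d cm [40.29944783 -2.65048657  0.04156693]
```

```bash
python3 -m crank '[0.2,5.757,-0.379,0,0,0,0,0.2,5.757,-0.379,0,0,0,0,0.2,5.757,-0.379,0,0,0,0,0.2,5.757,-0.379,0,0,0,0]' | grep -E 'pos|force'
python3 -m crank '[0.2,5.757,-0.379,0,0,0,0,0.2,5.757,-0.379,0,0,0,0,0.2,5.757,-0.379,0,0,0,0,0.2,0,0,0,0,0,0,0.2,0,0,0,0,0,0]' | grep -E 'pos|force'
python3 -m crank '[0.2,0,0,2,0,0,0,0.2,0,0,2,0,0,0,0.2,0,0,1.6,0,0,0,0.2,0,0,0,0,0,0,0.2,0,0,0,0,0,0]' | grep -E 'pos|force'
python3 - <<'E'
from m import *
o,M=st(); c=cam('wrist'); a=snap('wrist','v.png'); measure(a,c)
b=snap('side','w0.png')
s=b[150:240,180:380]
print('pred tool/disc side px',proj('side',[.6402,.0513,.024]))
w=cv2.resize(a[100:400,160:480],None,fx=1.5,fy=1.5); z=cv2.resize(s,(480,216),interpolation=cv2.INTER_CUBIC)
cv2.imwrite('pics/w.png',np.hstack([w,np.vstack([z,np.zeros((450-216,480,3),np.uint8)])])[:, :800,::-1])
E
```

```text
tool_pos: [0.6021, -0.1179, 0.1285]
wrist_force: [0.5, 0.1, -2.6]
tool_pos: [0.6389, 0.0492, 0.1289]
wrist_force: [-0.7, -0.5, -2.7]
tool_pos: [0.6407, 0.0489, 0.0752]
wrist_force: [0.7, 0.1, -2.6]
t 22.975 p [0.6407 0.0489 0.0752] F [ 0.74  0.06 -2.63] T [ 0.012 -0.036 -0.013] g 0.36
[[0.277, 0.961, 0.0], [0.961, -0.277, 0.0], [0.0, 0.0, -1.0]]
pin [354.  217.6] 414 [0.6702 0.0517 0.0195]
disc [311.6 222.8] 816 [0.6423 0.0579 0.024 ]
pred tool/disc side px [[248.81038887 196.12424519]]
```

View pics/w.png

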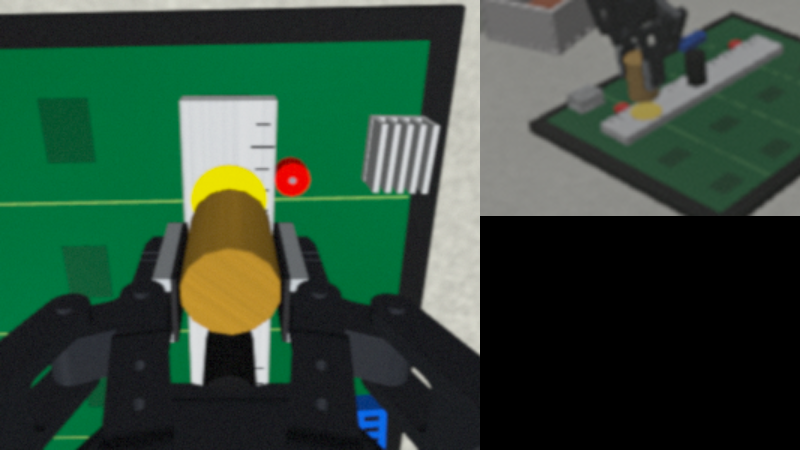

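The weight hangs over the disc, laterally centred, with the disc peeking out beyond it as it should from this angle. I'll lower until contact.

```bash
python3 -m crank '[0.2,0,0,1,0,0,0,0.2,0,0,0.6,0,0,0,0.2,0,0,0,0,0,0]' | grep -E 'pos|force'
for i in 1 2 3; do python3 -m crank '[0.2,0,0,0.07,0,0,0,0.2,0,0,0,0,0,0]' | grep -E 'pos|force'; done
```

```text
tool_pos: [0.6394, 0.0492, 0.058]
wrist_force: [-0.2, -0.2, -3.0]
tool_pos: [0.6406, 0.0492, 0.0586]
wrist_force: [-0.3, -0.1, -2.6]
tool_pos: [0.6405, 0.0492, 0.0578]
wrist_force: [0.7, -0.4, -2.0]
tool_pos: [0.6405, 0.0491, 0.0571]
wrist_force: [-0.1, -0.5, -2.2]
```

```bash
for i in 1 2; do python3 -m crank '[0.2,0,0,0.05,0,0,0,0.2,0,0,0,0,0,0]' | grep -E 'pos|force'; done
```

```text
tool_pos: [0.6405, 0.0492, 0.0571]
wrist_force: [-2.1, 0.7, 2.3]
tool_pos: [0.6406, 0.0492, 0.057]
wrist_force: [-3.4, 0.1, 5.4]
```

```bash
python3 -m crank '[0.2,0,0,-0.06,0,0,0,0.38,0,0,0,0,0,0,0.45,0,0,0,0,0,0,0.7,0,0,0,0,0,0,0.8,0,0,0,0,0,0]' | grep -E 'pos|force|width'
python3 -m crank '[1,0,0,-2,0,0,0,1,0,0,-5,0,0,0,1,0,0,-5,0,0,0,1,0,0,0,0,0,0,1,0,0,0,0,0,0]' | grep -E 'pos|force'
python3 - <<'E'
from m import *
st(); c=cam('wrist'); a=snap('wrist','x.png',(220,60,420,210),4); measure(a,c)
viewer.capture('scene')
d=spotter.regions_of('weight','wrist')
for e in d[:2]:
    v,u=np.nonzero(e['region']); print(e['p'],len(u),u.min(),u.max(),v.min(),v.max())
E
```

```text
tool_pos: [0.6404, 0.0491, 0.0565]
wrist_force: [-0.2, 0.5, 0.6]
gripper_width: 0.797
tool_pos: [0.6406, 0.0492, 0.1779]
wrist_force: [0.1, 1.1, -0.7]
t 25.95 p [0.6406 0.0492 0.1779] F [ 0.07  1.12 -0.65] T [ 0.02  -0.012  0.   ] g 0.998
[[0.277, 0.961, 0.002], [0.961, -0.277, 0.0], [0.001, 0.002, -1.0]]
pin [339.8 179.6] 174 [0.6697 0.0519 0.0195]
pin [335.9 320.4] 125 [ 0.6217 -0.116   0.0195]
disc [310.  179.6] 141 [0.6413 0.0613 0.024 ]
```

View pics/x.png

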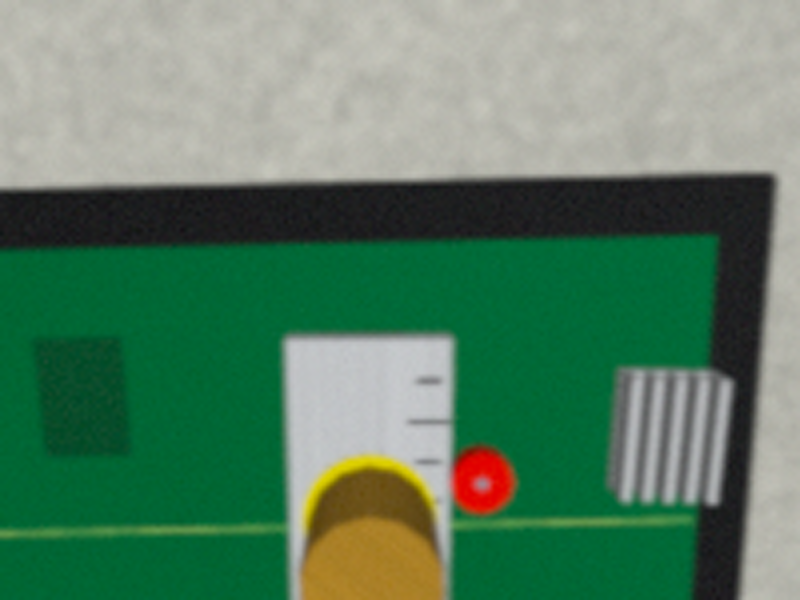

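The weight stands on the disc with an even yellow rim showing, and the edge meets the left pin at about (452,480) in the crop. Last, a numeric check on both pins.

```bash
sed -e 's/list(range(25,70))+list(range(140,225))/list(range(148,166))+list(range(240,305))/; s/315,375/318,345/; s/315:375/318:345/; s/365:375/338:345/; s/315:335/318:324/; s/row.max()<100/False/' edge.py > edge2.py
python3 - <<'E'
from edge2 import *
c=cam('wrist'); a=snap('wrist','y.png'); measure(a,c); edge(a,c); 
cv2.imwrite('pics/z.png',cv2.resize(a[130:380,230:430],None,fx=2.4,fy=2.4,interpolation=2)[:,:,::-1])
E
```

```text
pin [342.6 179.6] 179 [0.6701 0.0519 0.0195]
pin [338.2 321.7] 132 [ 0.622  -0.1162  0.0195]
disc [312.6 179.7] 146 [0.6416 0.0612 0.024 ]
edge yaw -15.690165 res 0.0009764646059818376 81
L pin axis minus edge mm (8=touch) 7.984384067512552
R pin axis minus edge mm (8=touch) 6.9983726249704645
```

```bash
python3 -c "
from h import *
st(); print(r.hand_in())"
```

```text
t 26.15 p [0.6392 0.0491 0.1747] F [ 0.09 -0.05 -0.29] T [-0.003 -0.028 -0.019] g 0.998
[[0.277, 0.961, -0.003], [0.961, -0.277, -0.0], [-0.001, -0.003, -1.0]]
the job is handed in; nothing more can be done
None
```

I slid the straightedge by its knob onto both pins and held it there for about a second. I then let go, stood the brass weight on the yellow disc and handed the job in at 26 s. No verdict was reported.

**Pressing on the pins:** the push built up to about 9 N in total, with a yaw moment near zero, so the load was about even on both pins. I put it at 3 to 4 N each, estimated from the wrist force; pin force cannot be measured directly.

**Trouble on the way:** my first push was too high on the knob and tipped the bar forward on its front edge, by roughly 0.15 rad judging from the picture. I backed off, it settled flat, and I regripped lower for the real press. While pressing, the grip carried part of the bar's weight. It may have come up a few tenths of a millimetre, far below the 8 mm limit.

**Last checks:**
- **Weight:** it stands on the disc with an even yellow rim showing, which I judged to be within about 2 mm of centre.
- **Left pin:** the pin axis measured 8.0 mm from the edge, where 8 mm means touching.
- **Right pin:** it measured 7.0 mm in a noisy final fit (about 1 mm scatter, probably because the gripper hid part of the edge). That would mean overlap, so I read it as touching. The cleaner fit while pressed gave 7.7 mm left and 7.6 mm right.
- **Not confirmed:** the picture limit was reached, so I did not see the right pin in a final view. I also did not measure the bystanders again; nothing was moved near them.

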